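Fold back the egg box lid and point out the broken egg

ROBOT

A 7-joint arm with a two-finger parallel gripper is mounted at the origin on a cart in front of the work surface, level with it; the furniture and walls round the work are solid. World frame = base frame: x ahead of the robot, y to its left, z up, the work surface at z = 0. Lengths are in m, angles in rad, forces in N, time in s.
With the tool pointing down it reaches from about 0.425 to 0.95 m from the base axis. Payload 4.7 kg.
Tool frame: the origin (TCP) lies on the centre line of the jaws, within the pads' length; the fingertips stand robot.nose_length ahead of it and the grasp point (between the pads) lies 8 mm behind it (robot.nose_length is the distance from the TCP to the fingertips, in m); z points along the fingers, x is the direction in which the jaws open and shut, and the axes are right-handed (so a half turn about z gives the same grasp; the last joint's range is limited). The gripper opens to 85 mm and grips with 20 to 120 N. Pads are 22 mm wide; open, the fingers measure 114 mm over their backs; the gripper's body (76 mm by 85 mm) begins 54 mm behind the grasp point. The pads swing forward as they close: fully open they stand 13 mm farther back than shut.
Start: joints at [1.264, 0.469, -0.049, 1.532, 0.024, 1.141, -0.082], TCP at [0.185, -0.649, 0.218] pointing down, gripper open.
Joint ranges: [-2.59, 2.59], [-0.33, 1.99], [-1.39, 1.29], [0.1, 2.45], [-1.04, 4.18], [0.21, 1.99], [-2.66, 2.66]. Speed limits (rad/s): [2.57, 2.57, 3.14, 3.14, 3.14, 3.14, 3.14].

INTERFACE

Orientations are given as [roll, pitch, yaw] about the fixed x, y, z axes, in that order (R = Rz(yaw) Ry(pitch) Rx(roll)).
In Python, from plant import robot gives the robot as it stands. Calls block until the motion is done:
- robot.goto(position, orientation): joint-space move of the TCP to a pose.
- robot.move_straight(position, vel=0.15, attitude=None, contact_N=None): straight line of the TCP; attitude=None keeps the orientation; vel is the mean speed in m/s. With contact_N (N) it stops when the force on the tool has changed by that much, and returns True; else False.
- robot.move_joints(angles): joint-space move.
- robot.grip(opening, strength=None): opening from 0.0 (shut) to 1.0 (fully open); strength is the grip in N (None keeps the last); returns when the fingers have stopped.
- robot.sleep(seconds).
- robot.inverse_kinematics(position, orientation): joint angles nearest the present ones, or None.
- robot.sense(): the state.
- robot.grab_frame(name): name is "side" or "top"; returns a dict with "image" (400x640x3 uint8, red, green, blue), "range_z" (400x640 float32, m along the optical axis (not along the pixel's ray), 0 where there is no reading), "fx", "fy", "cx", "cy" (pixels), "R" (3x3) and "t" (3): a world point X has camera coordinates R X + t. Camera axes: x right, y down, z forward; pixel columns grow to the right and rows downward; lengths in m; the calibration is good to about 2 mm. A picture is of the moment at which its call begins.
A pose or a line that the arm cannot do raises robot.IKError and nothing moves.
- robot.close_job(): hands the job in, once; it reports no verdict.
The state is a dict: "t": time; "joint_pos": joint angles; "joint_velocities": joint speeds; "effort": joint torques, N m; "tcp_pos": TCP position; "tcp_rot": TCP orientation; "wrist_force": force on the tool from outside, world axes, zero at the start; "torque": the same for the moment, N m; "opening": opening from 0.0 (shut) to 1.0 (fully open).
Only numpy, scipy, OpenCV 4.12 (cv2) and the standard library are available. Lean on these libraries where they do the work, as an engineer would, in place of code of your own. Each camera call takes 0.05 s, during which the arm holds its last target.

TASK

One of the six eggs in the egg box has a broken shell. Gently push the half-open lid back with your fingertips, well past upright so that it stays open, then show me the broken egg: bring your fingertips straight above it, two or three centimetres over it, and stay there for at least two seconds without touching any egg. Finish still pointing at it, and leave everything else on the worktop where it is.

Things in the scene. Friction and masses are not known exactly. Their poses are not given: they have to be found in the camera images.
- egg_box: Pulp egg box for 2 x 3 eggs, 106 (x) x 155 (y) x 72 mm shut; it does not slide. Origin: centre of its underside. Side-on to the robot (up to 0.4 rad off): its +x points from the opening side (robot's right) to the hinge (left), +y to the robot, z up. The tray ends 36 mm up, the eggs' tops 62 mm. Egg axes about 23 mm either way from the middle along x, and at 0 and 49 mm either way along y.
- egg_box_lid (a joint): Opening angle of the egg box's lid, rad: 0 shut, 1.57 upright, 2.97 folded right back (stop). It stands half open at first (0.6 to 0.9). The hinge is a little stiff (0.02 N m): the lid stays wherever it is left.
- lid_hinge (a point): Middle of the lid's hinge line, on the left-hand rim of the box, 53 mm from its middle and 36.5 mm above the worktop; axes as the box's. The hinge line runs along the box's y.
- lid_edge (a point): Middle of the lid's free edge (lower brim), 105 mm from the hinge line, 33 mm above the eggs' tops at 0.6 rad; it swings up and to the left. The lid is hollow, walls 3 mm, 156 mm wide, 35 mm deep. Get under the edge from the robot's right with shut fingers slanting down to the left (30 to 45 degrees off vertical), then follow its arc, coming upright; pushing it straight up or level may jam.
- broken_egg_top (a point): Highest point of the broken egg, 62 mm above the worktop, on the egg's upright axis: the egg to point at. There the shell is missing: a jagged dark hole about 30 mm across, with cracks running down from it. Which of the six places it stands in varies. z is up.
- egg_1: A sound brown egg (whole, smooth shell), 44 mm thick, upright in the egg box, its top 62 mm above the worktop. Origin: on its axis, at the height of the worktop.
- egg_2: A sound brown egg (whole, smooth shell), 44 mm thick, upright in the egg box, its top 62 mm above the worktop. Origin: on its axis, at the height of the worktop.
- egg_3: A sound brown egg (whole, smooth shell), 44 mm thick, upright in the egg box, its top 62 mm above the worktop. Origin: on its axis, at the height of the worktop.
- egg_4: A sound brown egg (whole, smooth shell), 44 mm thick, upright in the egg box, its top 62 mm above the worktop. Origin: on its axis, at the height of the worktop.
- egg_5: A sound brown egg (whole, smooth shell), 44 mm thick, upright in the egg box, its top 62 mm above the worktop. Origin: on its axis, at the height of the worktop.
- broken_egg: The broken egg, the same size as the others. Origin: on its axis, at the height of the worktop. Not to be touched either.
- lime_mid (a point): Centre of the lime, 55x46x45 mm, loose, on the chopping board at the right. Not part of the job; it stays where it is.
- garlic_mid (a point): Centre of the garlic bulb, 60x57x58 mm, loose, on the chopping board at the right. Not part of the job; it stays where it is.
- lemon_mid (a point): Centre of the lemon, 78x55x56 mm, loose, on the worktop between the egg box and the board. Not part of the job; it stays where it is.
- mug_mid (a point): Centre of the small cup with a handle, 62x92x51 mm, loose, on the worktop, right of the egg box, near the front. Not part of the job; it stays where it is.
- spoon_mid (a point): Centre of the wooden spoon, 297x45x14 mm, loose, lying on the chopping board at the right. Not part of the job; it stays where it is.
There are look-alikes about, which are no part of the job. There is more than one size of the egg_box; the one meant has the size given above.

How it is judged:
On the way, in this order (a step that is already met when the one before it is completed fails the run):
1. the lid has been pushed back past upright (over 1.7 rad, 97 degrees) and stays there (value of joint egg_box_lid above 1.7 rad and contact force between egg_box and anything else below 0.05 N), for 0.3 s.
2. the fingertips are held close above the broken egg for 2 s (horizontal distance between the grasp point and broken_egg_top below 0.02 m and z of the grasp point in the frame of broken_egg_top between 0.008 and 0.075 m), for 2 s.
At the end, for the whole second after the job is handed in: Lid open over 1.7 rad (97 degrees). The point between the fingertips is within 20 mm, level, of the broken egg's axis, the tips clear of the egg and at most about 5 cm above its top. Lime, garlic, lemon, cup and spoon within 10 mm of where they stood (all of step 2 and value of joint egg_box_lid above 1.7 rad and not (distance of any of lime_mid, garlic_mid, lemon_mid, mug_mid, spoon_mid from where it was at the start of the episode above 0.01 m)); the robot touches nothing.
It fails at once if an egg is touched (over 0.3 N) (contact force between any of egg_1, egg_2, egg_3, egg_4, egg_5, broken_egg and anything else above 0.3 N).
It fails at once if the egg box or its lid is pushed roughly (over 15 N) (contact force between egg_box and anything else above 15 N).
It fails at once if another thing on the worktop is shifted by over 15 mm (distance of any of lime_mid, garlic_mid, lemon_mid, mug_mid, spoon_mid from where it was at the start of the episode above 0.015 m).
It also fails if it takes over 45 s, if anything falls off the work surface, if the arm or the gripper's body presses on something with over 40 N, if the wrist force passes 120 N, or if a joint passes its speed limit or range.

## Working session

There is one attempt and no reset: what is moved stays moved. The work goes in short steps, each a Python script; the robot and the scene stay as the last script left them, time stands still between calls to the robot, and variables do not carry over. Pictures are saved under pics/ and viewed, and the job is handed in when it is done.

```bash
ls; mkdir -p pics; python3 - <<'E'
from plant import robot
import cv2,pickle
d={}
for n in("side","top"):
    f=robot.grab_frame(n);d[n]=f
    cv2.imwrite(f"pics/{n}0.png",f["image"][...,::-1])
    print(n,f["fx"],f["fy"],f["cx"],f["cy"],f["R"],f["t"],-f["R"].T@f["t"])
pickle.dump(d,open("f0.pkl","wb"))
s=robot.sense();print(s["t"],s["tcp_pos"],s["tcp_rot"],s["opening"],s["wrist_force"],robot.nose_length)
E
```

```text
pics
side 366.50455022474983 366.50455022474983 315.72719620439574 198.44394108152252 [[ 0.93589387 -0.35226701  0.00325919]
 [-0.14424921 -0.39164527 -0.90873877]
 [ 0.32139513  0.8500129  -0.41735264]] [-0.54670635  0.0911507   0.87187727] [ 0.24459042 -0.8979948   0.44849428]
top 420.37199239049517 420.37199239049517 326.2760536871243 196.29170417832844 [[-0.00736438 -0.99996294 -0.00445855]
 [-0.98083565  0.00809149 -0.19466886]
 [ 0.19469772  0.00293949 -0.98085889]] [-0.12582711  0.52519026  1.29264953] [ 0.26252277 -0.13387174  1.36958396]
0.1 [ 0.18500516 -0.64856887  0.21723777] [ 3.14152645e+00  1.81151806e-03 -1.29292663e+00] 0.9999802705242984 [-0.36108267 -0.52131756  0.45776195] 0.011
```

View pics/side0.png

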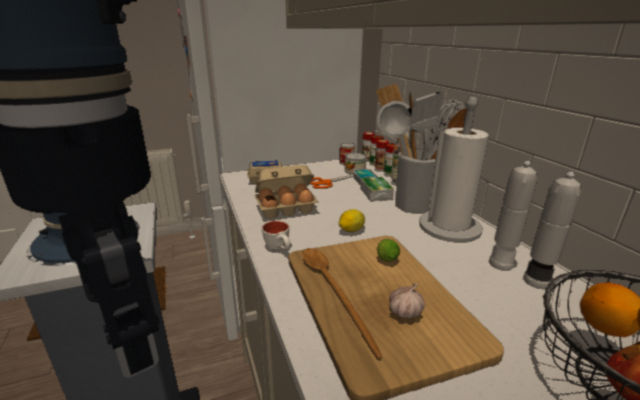

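View pics/top0.png

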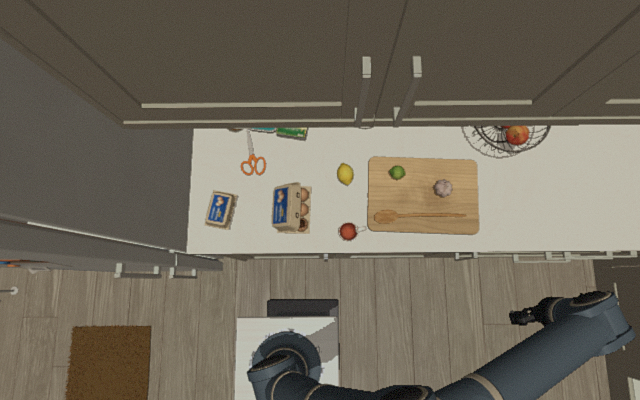

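```bash
python3 - <<'E'
import pickle,cv2,numpy as np
d=pickle.load(open("f0.pkl","rb"))
a=cv2.resize(d["top"]["image"][170:245,195:335],None,fx=5.6,fy=5.6,interpolation=cv2.INTER_CUBIC)[:,:780]
b=cv2.resize(d["side"]["image"][150:230,235:335],None,fx=6,fy=6,interpolation=cv2.INTER_CUBIC)
cv2.imwrite("pics/ct.png",a[...,::-1]);cv2.imwrite("pics/cs.png",b[...,::-1])
E
```

```text
(no output)
```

View pics/ct.png

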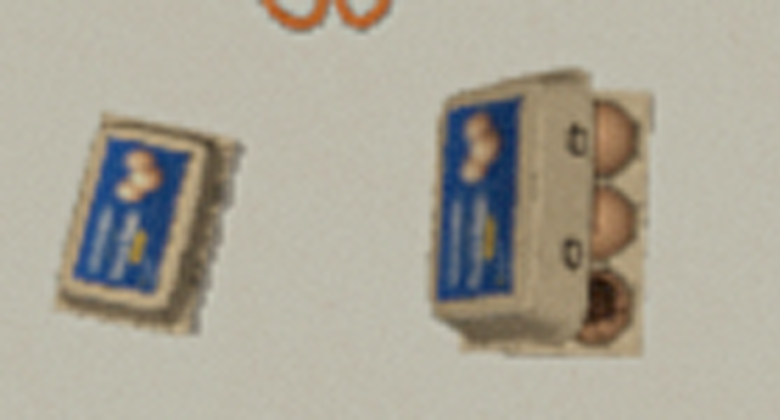

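View pics/cs.png

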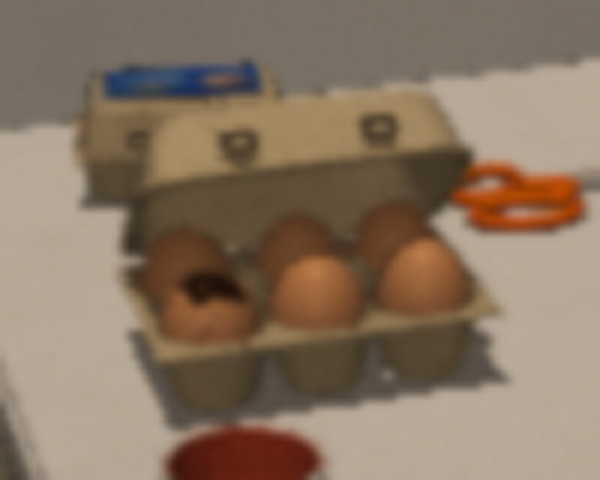

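```bash
cat > h.py <<'E'
import numpy as np,pickle,cv2
def ray(f,u,v):
    d=f["R"].T@np.array([(u-f["cx"])/f["fx"],(v-f["cy"])/f["fy"],1.]);return -f["R"].T@f["t"],d
def onz(f,u,v,z):
    o,d=ray(f,u,v);return o+d*(z-o[2])/d[2]
def cloud(f):
    v,u=np.mgrid[:400,:640];z=f["range_z"]
    c=np.stack([(u-f["cx"])/f["fx"]*z,(v-f["cy"])/f["fy"]*z,z],-1)
    return (c-f["t"])@f["R"]
def proj(f,X):
    c=np.atleast_2d(X)@f["R"].T+f["t"];return c[:,:2]/c[:,2:]*[f["fx"],f["fy"]]+[f["cx"],f["cy"]]
E
python3 - <<'E'
from h import *
np.set_printoptions(precision=4,suppress=True)
d=pickle.load(open("f0.pkl","rb"));t=d["top"];s=d["side"]
T=lambda u,v:(u/5.6+195-.4,v/5.6+170-.4)
S=lambda u,v:(u/6+235-.4,v/6+150-.4)
print("rim R far/near",onz(t,*T(654,92),.036),onz(t,*T(641,355),.036))
print("near edge",onz(t,*T(462,350),.036))
print("side rim near-right,far-right,near-left",onz(s,*S(157,358),.036),onz(s,*S(500,312),.036),onz(s,*S(120,272),.036))
print("hole top,side",onz(t,*T(603,304),.058),onz(s,*S(212,288),.058))
P=cloud(t);
# rows of heights across the box
for v in (200,208,216,224):
    print(v,[tuple(np.round(P[v,u],3)) for u in range(266,316,3)])
# tabletop check
print(P[240,280],P[180,320])
E
```

```text
rim R far/near [ 0.5616 -0.0817  0.036 ] [ 0.4087 -0.0743  0.036 ]
near edge [0.4124 0.0275 0.036 ]
side rim near-right,far-right,near-left [ 0.4086 -0.0712  0.036 ] [ 0.5607 -0.0786  0.036 ] [0.4126 0.0219 0.036 ]
hole top,side [ 0.4351 -0.0539  0.058 ] [ 0.437  -0.0573  0.058 ]
200 [(np.float64(0.524), np.float64(0.071), np.float64(-0.003)), (np.float64(0.523), np.float64(0.06), np.float64(0.002)), (np.float64(0.524), np.float64(0.051), np.float64(-0.003)), (np.float64(0.508), np.float64(0.03), np.float64(0.08)), (np.float64(0.506), np.float64(0.02), np.float64(0.088)), (np.float64(0.504), np.float64(0.009), np.float64(0.103)), (np.float64(0.503), np.float64(-0.001), np.float64(0.108)), (np.float64(0.501), np.float64(-0.011), np.float64(0.114)), (np.float64(0.5), np.float64(-0.02), np.float64(0.12)), (np.float64(0.5), np.float64(-0.029), np.float64(0.118)), (np.float64(0.501), np.float64(-0.038), np.float64(0.112)), (np.float64(0.503), np.float64(-0.046), np.float64(0.105)), (np.float64(0.515), np.float64(-0.052), np.float64(0.041)), (np.float64(0.517), np.float64(-0.061), np.float
[... 2591 characters left out ...]
t64(0.429), np.float64(-0.001), np.float64(0.105)), (np.float64(0.427), np.float64(-0.012), np.float64(0.12)), (np.float64(0.427), np.float64(-0.021), np.float64(0.117)), (np.float64(0.427), np.float64(-0.03), np.float64(0.118)), (np.float64(0.429), np.float64(-0.038), np.float64(0.105)), (np.float64(0.428), np.float64(-0.047), np.float64(0.107)), (np.float64(0.436), np.float64(-0.053), np.float64(0.052)), (np.float64(0.435), np.float64(-0.062), np.float64(0.057)), (np.float64(0.438), np.float64(-0.071), np.float64(0.031)), (np.float64(0.442), np.float64(-0.079), np.float64(0.001)), (np.float64(0.442), np.float64(-0.089), np.float64(-0.0))]
[ 0.3906  0.022  -0.0003] [ 0.5897 -0.1092  0.0017]
```

```bash
cat >> h.py <<'E'
from scipy.spatial.transform import Rotation as Ro
psi=np.arctan2(.999,.047)
C=np.array([.4875,-.0235]);bx=np.array([np.cos(psi),np.sin(psi),0]);by=np.array([-np.sin(psi),np.cos(psi),0]);bz=np.array([0,0,1.])
B=lambda x,y,z:np.r_[C,0]+x*bx+y*by+z*bz
def tool(a,sg=1):
    d=np.sin(a)*bx-np.cos(a)*bz; x=sg*by; y=np.cross(d,x)
    return d,Ro.from_matrix(np.c_[x,y,d]).as_euler("xyz")
def push(th,gap=0.,s=.015,half=.011,amax=.75,back=0.,yo=0.,sg=1):
    a=np.clip(np.pi/2-th,0,amax)
    E=B(.053-.105*np.cos(th),yo,.0365+.105*np.sin(th))
    d,o=tool(a,sg); n=np.cos(a)*bx+np.sin(a)*bz
    tip=E-(half+gap)*n+s*d-back*d
    return tip-.011*d,o
E
python3 - <<'E'
from h import *
from plant import robot
np.set_printoptions(precision=3,suppress=True)
d=pickle.load(open("f0.pkl","rb"));t=d["top"]
P=cloud(t)
print("lemon,cup",P[173,345],P[231,348],"cabinet",P[110,300],P[60,300])
print("eggs, lid proj side", proj(d["side"],[B(-.023,.049,.062),B(-.023,0,.062),B(-.023,-.049,.062),push(.73)[0],B(.053-.105*np.cos(.73),.078,.0365+.105*np.sin(.73)),B(.053-.105*np.cos(.73),-.078,.0365+.105*np.sin(.73))]))
for sg in(1,-1):
    for n,(p,o) in dict(pre=push(.70,.012,back=.09,sg=sg),ins=push(.70,.012,sg=sg),p1=push(.9,sg=sg),p2=push(1.57,sg=sg),p3=push(2.2,sg=sg)).items():
        print(sg,n,p,o,robot.inverse_kinematics(p,o))
    p=B(-.023,.049,.098);print(sg,"point",p,robot.inverse_kinematics(p,tool(0,sg)[1]))
E
```

```text
lemon,cup [ 0.598 -0.191  0.059] [ 0.417 -0.2    0.007] cabinet [ 0.61  -0.078  0.544] [ 0.618 -0.09   0.734]
eggs, lid proj side [[268.801 194.197]
 [287.218 191.914]
 [305.115 189.695]
 [287.539 180.887]
 [256.685 179.761]
 [315.784 173.158]]
1 pre [ 0.483 -0.126  0.151] [2.392 0.    3.095] [ 0.497  0.495  0.078  1.897 -0.702  1.279 -2.22 ]
1 ins [ 0.486 -0.065  0.086] [2.392 0.    3.095] [ 0.462  0.557 -0.003  1.998 -0.778  1.094 -2.179]
1 p1 [ 0.487 -0.042  0.109] [2.471 0.    3.095] [ 0.409  0.472 -0.028  2.023 -0.733  1.04  -2.297]
1 p2 [0.489 0.018 0.137] [3.141 0.    3.095] [ 0.78   0.526 -1.17   2.006  0.582  0.997  2.417]
1 p3 [0.492 0.08  0.117] [3.142 0.    3.095] [ 0.639  0.588 -1.173  2.005  0.656  0.995  2.234]
1 point [ 0.437 -0.044  0.098] [-0.88   0.443  1.126  2.233 -0.573  0.794 -2.558]
-1 pre [ 0.483 -0.126  0.151] [-2.392 -0.    -0.047] [ 1.08   0.606 -0.715  1.861 -0.348  1.115  0.56 ]
-1 ins [ 0.486 -0.065  0.086] [-2.392 -0.    -0.047] [ 0.995  0.678 -0.717  1.966 -0.365  0.91   0.563]
-1 p1 [ 0.487 -0.042  0.109] [-2.471  0.    -0.047] [ 0.929  0.58  -0.708  1.992 -0.372  0.89   0.494]
-1 p2 [0.489 0.018 0.137] [-3.141  0.    -0.047] [ 0.552  0.377 -0.823  2.015  0.353  0.894 -0.509]
-1 p3 [0.492 0.08  0.117] [ 3.142  0.    -0.047] [ 0.555  0.508 -1.028  2.008  0.547  0.93  -0.807]
-1 point [ 0.437 -0.044  0.098] [ 0.603  0.329 -0.7    2.161  0.311  0.749 -0.349]
```

```bash
python3 - <<'E'
from h import *
from plant import robot
np.set_printoptions(precision=3,suppress=True)
robot.grip(0.0,20)
s=robot.sense();print(s["t"])
robot.goto([.38,-.40,.30],tool(.2,-1)[1]);print(robot.sense()["t"],robot.sense()["joint_pos"])
p,o=push(.70,.008,s=.012,back=.09,sg=-1)
robot.goto(p,o);s=robot.sense();print(s["t"],s["joint_pos"],s["tcp_pos"]-p,s["wrist_force"],s["opening"])
d={}
for n in("side","top"):
    f=robot.grab_frame(n);d[n]=f
pickle.dump(d,open("f1.pkl","wb"))
a=np.vstack([cv2.resize(d["side"]["image"][110:230,200:400],(500,300)),cv2.resize(d["top"]["image"][150:270,220:420],(500,300))])
cv2.imwrite("pics/a1.png",a[...,::-1])
E
```

```text
0.8667
2.0917 [ 1.165  0.322 -0.45   1.607 -0.016  1.37   0.681]
3.3 [ 1.017  0.57  -0.622  1.861 -0.406  1.138  0.612] [ 0.001 -0.002  0.   ] [ 0.79   0.087 -0.128] 0.00026265225563854456
```

View pics/a1.png

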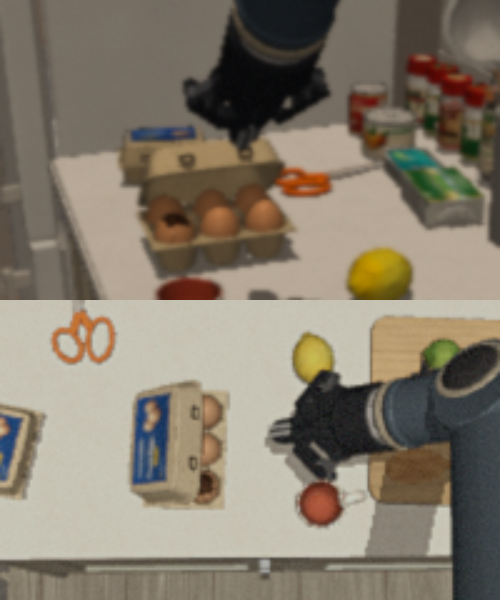

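The shut fingertips are at about (242,140) in the side crop and (280,430) in the top crop. They are right of the lid's edge, in line with its middle. The lemon and cup are clear below. Next I insert the fingers and push.

```bash
python3 - <<'E'
from h import *
from plant import robot
np.set_printoptions(precision=3,suppress=True)
p,o=push(.70,.008,s=.012,sg=-1)
c=robot.move_straight(p,vel=.06,attitude=o,contact_N=3)
s=robot.sense();print(s["t"],c,s["tcp_pos"]-p,s["wrist_force"])
d={}
for n in("side","top"):
    f=robot.grab_frame(n);d[n]=f
pickle.dump(d,open("f2.pkl","wb"))
a=np.vstack([cv2.resize(d["side"]["image"][150:220,240:340],(500,350),interpolation=2),cv2.resize(d["top"]["image"][180:240,260:360],(400,240))[:, :].repeat(1,0) if 0 else cv2.resize(d["top"]["image"][185:235,260:360],(500,250))])
cv2.imwrite("pics/a2.png",a[...,::-1])
E
```

```text
5.05 False [ 0. -0.  0.] [ 0.669 -0.699  0.512]
```

View pics/a2.png

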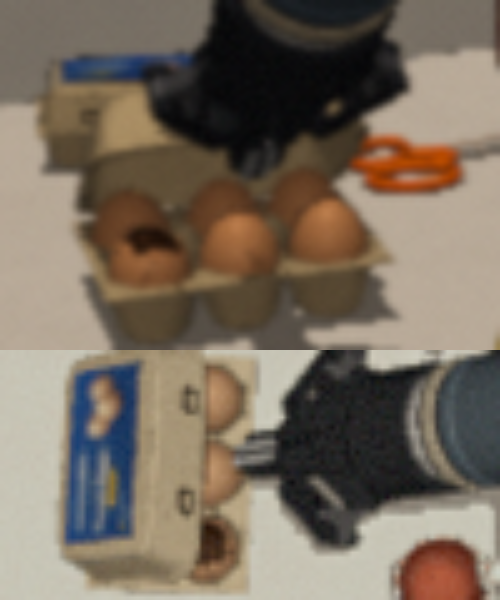

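```bash
python3 - <<'E'
from h import *
from plant import robot
np.set_printoptions(precision=3,suppress=True)
for th,s_ in((.70,.016),(.78,.018),(.86,.018),(.94,.018),(1.05,.018)):
    p,o=push(th,.003 if th<.75 else 0,s=s_,sg=-1)
    c=robot.move_straight(p,vel=.05,attitude=o,contact_N=6)
    s=robot.sense();print(th,s["t"],c,s["tcp_pos"]-p,s["wrist_force"])
    if c: break
d={}
for n in("side","top"):
    f=robot.grab_frame(n);d[n]=f
pickle.dump(d,open("f3.pkl","wb"))
a=np.vstack([cv2.resize(d["side"]["image"][150:220,240:340],(500,350),interpolation=2),cv2.resize(d["top"]["image"][185:235,260:360],(500,250))])
cv2.imwrite("pics/a3.png",a[...,::-1])
E
```

```text
0.7 5.425 False [-0.     0.001  0.   ] [ 0.451 -0.474 -0.725]
0.78 5.8 False [0. 0. 0.] [ 0.686 -0.185  0.777]
0.86 6.1167 False [0. 0. 0.] [-0.021 -0.459  0.623]
0.94 6.425 False [0. 0. 0.] [ 0.17  -0.308 -0.149]
1.05 6.7917 False [-0. -0. -0.] [ 0.491  0.333 -0.158]
```

View pics/a3.png

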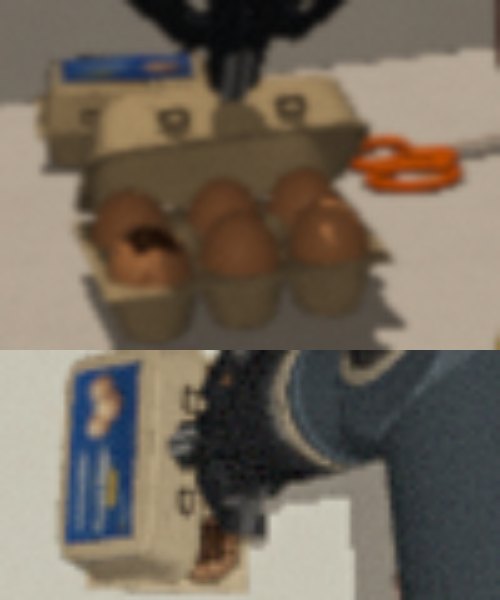

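```bash
python3 - <<'E'
from h import *
np.set_printoptions(precision=4,suppress=True)
d=pickle.load(open("f0.pkl","rb"));t=d["top"];s=d["side"]
a=cv2.resize(s["image"][155:195,248:323],(750,400),interpolation=2)
b=cv2.resize(t["image"][178:238,266:316],(600,720),interpolation=2)[:600]
cv2.imwrite("pics/b1.png",cv2.convertScaleAbs(a[...,::-1],alpha=1.7));cv2.imwrite("pics/b2.png",cv2.convertScaleAbs(b[...,::-1],alpha=1.3))
# edge as a function of theta projected
for th in(.6,.65,.7,.75,.8):
    E=[B(.053-.105*np.cos(th),y,.0365+.105*np.sin(th)) for y in(.078,0,-.078)]
    print(th,((proj(s,E)-[248,155]+.5)*10).round(0).tolist(),((proj(t,E)-[266,178]+.5)*12).round(0).tolist())
E
```

```text
0.6 [[100.0, 304.0], [403.0, 269.0], [693.0, 236.0]] [[430.0, 644.0], [446.0, 340.0], [461.0, 44.0]]
0.65 [[97.0, 284.0], [400.0, 250.0], [689.0, 217.0]] [[417.0, 641.0], [433.0, 337.0], [448.0, 40.0]]
0.7 [[94.0, 264.0], [396.0, 230.0], [685.0, 198.0]] [[403.0, 639.0], [419.0, 334.0], [434.0, 36.0]]
0.75 [[91.0, 245.0], [393.0, 211.0], [681.0, 179.0]] [[388.0, 637.0], [404.0, 331.0], [420.0, 32.0]]
0.8 [[87.0, 226.0], [389.0, 193.0], [677.0, 161.0]] [[372.0, 634.0], [389.0, 328.0], [405.0, 28.0]]
```

View pics/b1.png

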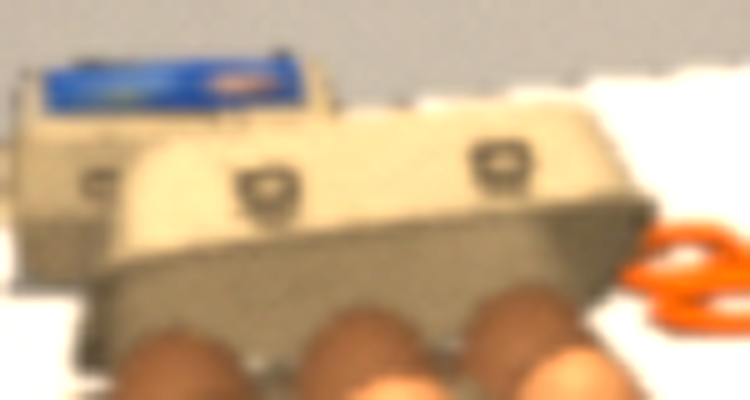

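View pics/b2.png

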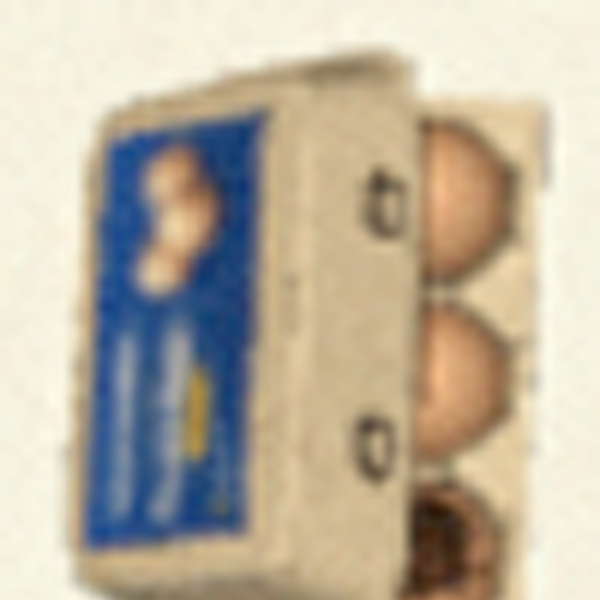

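```bash
python3 - <<'E'
from h import *
from plant import robot
np.set_printoptions(precision=3,suppress=True)
for k,(a,kw) in {1:(.70,dict(gap=.008,s=.012,back=.09)),2:(.70,dict(gap=.008,s=.012)),3:(1.05,dict(s=.018))}.items():
    p,o=push(a,sg=-1,**kw);z=Ro.from_euler("xyz",o).as_matrix()[:,2]
    f=pickle.load(open(f"f{k}.pkl","rb"))
    print(k,p,p+.011*z,[ (proj(f[n],p+.011*z)).round(1).tolist() for n in("side","top")])
s=robot.sense();print(s["tcp_pos"],s["tcp_rot"],push(1.05,s=.018,sg=-1), robot.nose_length)
f=pickle.load(open("f3.pkl","rb"))
a=cv2.resize(f["side"]["image"][150:200,250:320],(700,500),interpolation=2)
cv2.imwrite("pics/b3.png",cv2.convertScaleAbs(a[...,::-1],alpha=1.7))
f=pickle.load(open("f2.pkl","rb"))
a=cv2.resize(f["side"]["image"][150:200,250:320],(700,500),interpolation=2)
cv2.imwrite("pics/b4.png",cv2.convertScaleAbs(a[...,::-1],alpha=1.7))
E
```

```text
1 [ 0.483 -0.125  0.156] [ 0.483 -0.118  0.148] [[[293.4, 170.0]], [[322.1, 203.6]]]
2 [ 0.486 -0.064  0.09 ] [ 0.486 -0.056  0.082] [[[287.9, 186.2]], [[302.7, 206.6]]]
3 [ 0.487 -0.029  0.116] [ 0.488 -0.023  0.106] [[[284.6, 173.1]], [[291.4, 204.8]]]
[ 0.487 -0.03   0.115] [-2.62   0.001 -0.049] (array([ 0.487, -0.029,  0.116]), array([-2.621,  0.   , -0.047])) 0.011
```

View pics/b3.png

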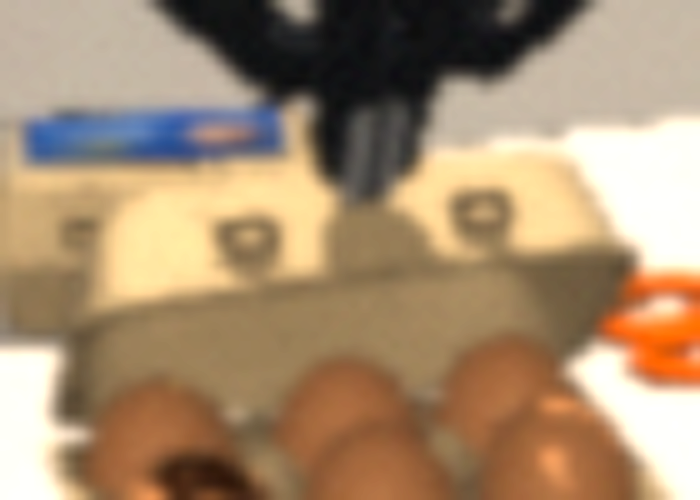

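View pics/b4.png

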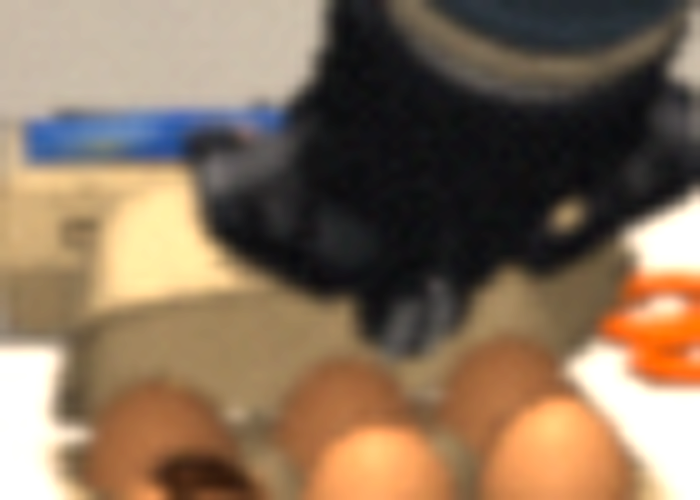

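```bash
python3 - <<'E'
from h import *
np.set_printoptions(precision=3,suppress=True)
for k,(a,kw) in {1:(.70,dict(gap=.008,s=.012,back=.09)),2:(.70,dict(gap=.008,s=.012)),3:(1.05,dict(s=.018))}.items():
    p,o=push(a,sg=-1,**kw);M=Ro.from_euler("xyz",o).as_matrix()
    f=pickle.load(open(f"f{k}.pkl","rb"))
    for n in("top","side"):
        P=cloud(f[n]);im=f[n]["image"].astype(int);L=(P-p)@M
        m=(abs(L[...,0])<.02)&(abs(L[...,1])<.03)&(L[...,2]>-.08)&(L[...,2]<.03)&(im.max(-1)-im.min(-1)<25)
        q=L[m];q=q[q[:,2].argsort()[::-1]]*1000
        print(k,n,len(q));print(q[:14].round(0).tolist())
E
```

```text
1 top 151
[[-2.0, -6.0, -21.0], [3.0, -6.0, -21.0], [-11.0, -2.0, -22.0], [-6.0, -6.0, -22.0], [0.0, -7.0, -22.0], [5.0, -9.0, -24.0], [10.0, -1.0, -24.0], [6.0, -6.0, -24.0], [0.0, -6.0, -25.0], [-9.0, -6.0, -25.0], [-6.0, -6.0, -25.0], [12.0, -3.0, -26.0], [3.0, -7.0, -26.0], [-12.0, -3.0, -27.0]]
1 side 159
[[6.0, 12.0, -20.0], [1.0, 12.0, -22.0], [-4.0, 12.0, -22.0], [3.0, 13.0, -22.0], [-2.0, 12.0, -23.0], [-6.0, 9.0, -23.0], [-6.0, 7.0, -24.0], [5.0, 12.0, -25.0], [13.0, 8.0, -25.0], [-9.0, 9.0, -27.0], [-1.0, 12.0, -27.0], [10.0, 8.0, -27.0], [2.0, 13.0, -28.0], [-3.0, 12.0, -28.0]]
2 top 133
[[5.0, -4.0, -14.0], [-7.0, -2.0, -18.0], [-2.0, -7.0, -18.0], [4.0, -5.0, -20.0], [1.0, -5.0, -21.0], [-5.0, -5.0, -21.0], [11.0, -2.0, -21.0], [0.0, -10.0, -22.0], [-2.0, -6.0, -22.0], [-6.0, -11.0, -23.0], [7.0, -4.0, -24.0], [-11.0, -3.0, -24.0], [-9.0, -5.0, -26.0], [-14.0, -1.0, -26.0]]
2 side 120
[[-1.0, 11.0, -19.0], [-6.0, 10.0, -19.0], [3.0, 12.0, -21.0], [9.0, 8.0, -21.0], [-9.0, 8.0, -22.0], [0.0, 13.0, -23.0], [-13.0, 0.0, -24.0], [-5.0, 13.0, -24.0], [-7.0, 10.0, -24.0], [5.0, 12.0, -25.0], [3.0, 12.0, -26.0], [-9.0, 8.0, -26.0], [-5.0, 11.0, -27.0], [-3.0, 12.0, -27.0]]
3 top 95
[[-17.0, -21.0, 24.0], [-14.0, -22.0, 23.0], [-17.0, -15.0, 14.0], [-12.0, -17.0, 11.0], [16.0, -16.0, 11.0], [-15.0, -17.0, 10.0], [19.0, -17.0, 8.0], [9.0, -17.0, 8.0], [6.0, -17.0, 7.0], [12.0, -17.0, 7.0], [-7.0, -17.0, 4.0], [3.0, -18.0, 4.0], [-1.0, -18.0, 3.0], [-4.0, -18.0, 3.0]]
3 side 195
[[-0.0, 0.0, -2.0], [2.0, 10.0, -16.0], [3.0, 13.0, -19.0], [-4.0, 12.0, -20.0], [-7.0, 12.0, -20.0], [-2.0, 13.0, -21.0], [4.0, 11.0, -21.0], [1.0, 11.0, -21.0], [-4.0, 11.0, -22.0], [-7.0, 12.0, -24.0], [-2.0, 13.0, -24.0], [-7.0, 9.0, -24.0], [-10.0, 9.0, -25.0], [9.0, 8.0, -25.0]]
```

```bash
python3 - <<'E'
from h import *
np.set_printoptions(precision=3,suppress=True)
p,o=push(.70,.008,s=.012,back=.09,sg=-1);M=Ro.from_euler("xyz",o).as_matrix()
f=pickle.load(open("f1.pkl","rb"))
for n in("top","side"):
    P=cloud(f[n]);L=(P-p)@M*1000
    for z in range(-150,30,10):
        m=(abs(L[...,2]-z)<5)&(abs(L[...,0])<110)&(abs(L[...,1])<70)&(P[...,2]>.10)
        if m.sum()>0:
            q=L[m];print(n,z,m.sum(),q[:,0].min().round(),q[:,0].max().round(),q[:,1].min().round(),q[:,1].max().round())
a=cv2.resize(f["top"]["image"][180:230,310:370],(720,600),interpolation=2)
for z in(-.02,0.,.011):
    u=(proj(f["top"],p+M[:,2]*z)[0]-[310,180]+.5)*12
    cv2.circle(a,tuple(int(i) for i in u),4,(255,0,0),-1)
cv2.imwrite("pics/b5.png",cv2.convertScaleAbs(a[...,::-1],alpha=1.5))
E
```

```text
top -150 73 -38.0 35.0 -37.0 -2.0
top -140 12 -38.0 34.0 -30.0 10.0
top -130 39 -42.0 39.0 -11.0 8.0
top -120 101 -50.0 48.0 -19.0 10.0
top -110 129 -62.0 60.0 -18.0 16.0
top -100 101 -62.0 59.0 -15.0 13.0
top -90 81 -53.0 55.0 -16.0 10.0
top -80 63 -43.0 45.0 -15.0 15.0
top -70 96 -36.0 37.0 -13.0 16.0
top -60 39 -31.0 30.0 -12.0 10.0
top -50 20 -14.0 21.0 -10.0 3.0
top -40 28 -14.0 13.0 -10.0 10.0
top -30 24 -14.0 12.0 -9.0 7.0
top -20 9 -11.0 10.0 -9.0 -1.0
side -150 99 -38.0 30.0 -3.0 39.0
side -140 19 -38.0 15.0 -6.0 36.0
side -130 38 -41.0 40.0 -6.0 13.0
side -120 74 -49.0 47.0 -4.0 22.0
side -110 168 -61.0 60.0 -11.0 21.0
side -100 129 -62.0 60.0 -10.0 19.0
side -90 101 -54.0 54.0 -1.0 19.0
side -80 84 -47.0 46.0 -10.0 19.0
side -70 105 -39.0 36.0 -10.0 14.0
side -60 49 -31.0 36.0 0.0 16.0
side -50 19 -14.0 11.0 6.0 13.0
side -40 29 -14.0 13.0 7.0 13.0
side -30 25 -14.0 13.0 -0.0 14.0
side -20 12 -11.0 11.0 7.0 13.0
```

View pics/b5.png

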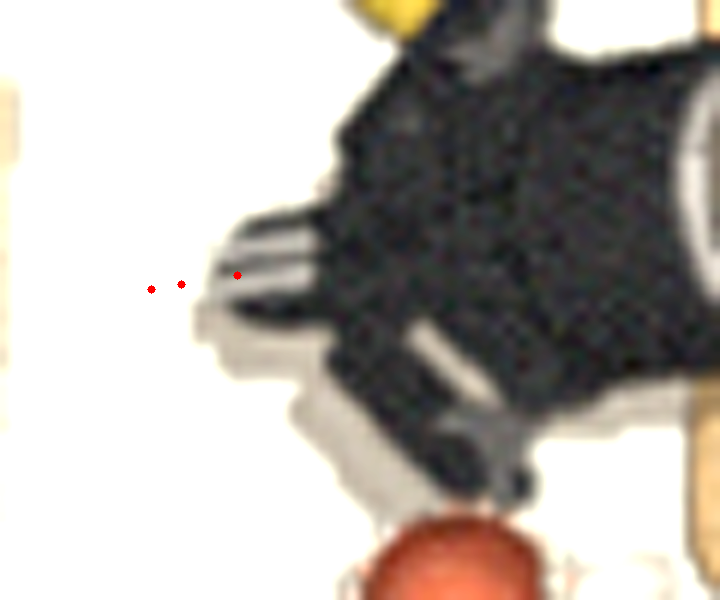

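```bash
python3 - <<'E'
from h import *
np.set_printoptions(precision=3,suppress=True)
p=np.array([.185,-.6486,.2172]);o=[3.1415,.0018,-1.2929];M=Ro.from_euler("xyz",o).as_matrix()
f=pickle.load(open("f0.pkl","rb"))
for n in("top","side"):
    P=cloud(f[n]);L=(P-p)@M*1000
    for z in range(-150,40,10):
        m=(abs(L[...,2]-z)<5)&(abs(L[...,0])<110)&(abs(L[...,1])<70)
        if m.sum()>0:
            q=L[m];print(n,z,m.sum(),q[:,0].min().round(),q[:,0].max().round(),q[:,1].min().round(),q[:,1].max().round())
E
```

```text
top -150 58 -36.0 -0.0 -36.0 23.0
top -140 25 -37.0 13.0 -34.0 13.0
top -130 111 -68.0 -27.0 -11.0 14.0
top -120 54 -69.0 -17.0 -18.0 19.0
top -110 51 -70.0 -16.0 -18.0 19.0
top -100 58 -71.0 -9.0 -17.0 19.0
top -90 58 -72.0 -21.0 -16.0 17.0
top -80 47 -74.0 -40.0 -12.0 13.0
top -70 9 -68.0 -45.0 -12.0 -8.0
top -50 6 -51.0 -46.0 -10.0 -5.0
top -40 5 -53.0 -47.0 -9.0 -5.0
top -30 3 -48.0 -42.0 -10.0 -6.0
side -150 2435 6.0 40.0 -36.0 37.0
side -140 1116 10.0 40.0 -35.0 36.0
side -130 1964 20.0 71.0 -13.0 13.0
side -120 1867 -15.0 72.0 -20.0 20.0
side -110 1345 -9.0 73.0 -19.0 19.0
side -100 995 17.0 74.0 -17.0 18.0
side -90 487 37.0 76.0 -17.0 17.0
side -80 1276 35.0 77.0 -14.0 16.0
side -70 70 41.0 74.0 -12.0 13.0
side -60 123 53.0 58.0 -7.0 7.0
side -50 477 -42.0 59.0 -11.0 11.0
side -40 427 49.0 58.0 -11.0 11.0
side -30 190 48.0 56.0 -11.0 11.0
```

Nothing touched and the lid hasn't moved. Both cameras put the real shut fingertips about 17 mm behind the reported TCP, where nose_length says 11 mm ahead. The open gripper at the start shows the same 28 mm offset along the tool. I'll use the measured tip, back off and retry.

```bash
sed -i 's/return tip-.011\*d,o/return tip+NOSE*d,o/; s/^psi=/NOSE=.017\npsi=/' h.py
python3 - <<'E'
from h import *
from plant import robot
np.set_printoptions(precision=3,suppress=True)
s=robot.sense();M=Ro.from_euler("xyz",s["tcp_rot"]).as_matrix()
robot.move_straight(s["tcp_pos"]-.08*M[:,2]-.03*bx,vel=.12)
p,o=push(.70,.006,s=.014,back=.06,sg=-1)
robot.move_straight(p,vel=.12,attitude=o)
p,o=push(.70,.006,s=.014,sg=-1)
c=robot.move_straight(p,vel=.05,attitude=o,contact_N=3)
s=robot.sense();print(s["t"],c,s["tcp_pos"]-p,s["wrist_force"])
d={}
for n in("side","top"):
    f=robot.grab_frame(n);d[n]=f
pickle.dump(d,open("f4.pkl","wb"))
a=np.vstack([cv2.resize(d["side"]["image"][150:220,240:340],(500,350),interpolation=2),cv2.resize(d["top"]["image"][185:235,260:360],(500,250))])
cv2.imwrite("pics/a4.png",a[...,::-1])
E
```

```text
9.975 False [ 0. -0.  0.] [ 0.518 -0.969  0.484]
```

View pics/a4.png

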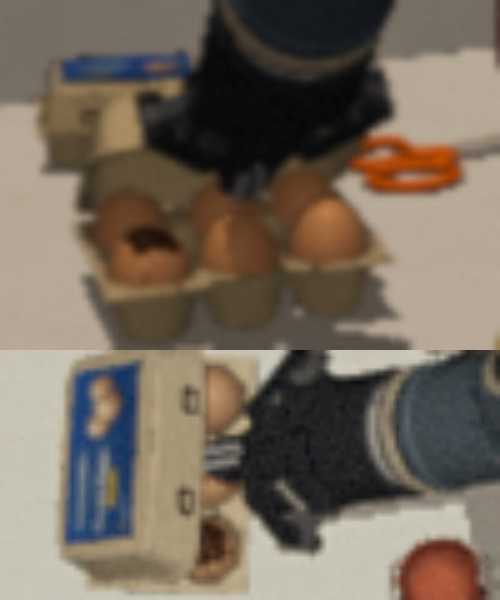

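The tips are now just under the lid edge, at (205,455) in the top crop, and still above the middle egg. Next I push along the arc.

```bash
python3 - <<'E'
from h import *
from plant import robot
np.set_printoptions(precision=3,suppress=True)
for th,s_ in((.70,.018),(.80,.018),(.92,.018),(1.05,.018)):
    p,o=push(th,.004 if th<.75 else 0,s=s_,sg=-1)
    c=robot.move_straight(p,vel=.05,attitude=o,contact_N=6)
    s=robot.sense();print(th,s["t"],c,s["tcp_pos"]-p,s["wrist_force"])
    if c: break
d={}
for n in("side","top"):
    f=robot.grab_frame(n);d[n]=f
pickle.dump(d,open("f5.pkl","wb"))
a=np.vstack([cv2.resize(d["side"]["image"][140:210,240:340],(500,350),interpolation=2),cv2.resize(d["top"]["image"][185:235,260:360],(500,250))])
cv2.imwrite("pics/a5.png",a[...,::-1])
E
```

```text
0.7 10.325 False [-0.  0.  0.] [-0.341 -0.187 -0.345]
0.8 10.7667 False [0. 0. 0.] [1.459 0.026 0.209]
0.92 11.1 False [0. 0. 0.] [-0.078  0.094  0.293]
1.05 11.3083 True [-0.    -0.004 -0.003] [ 0.262 -0.119  1.043]
```

View pics/a5.png

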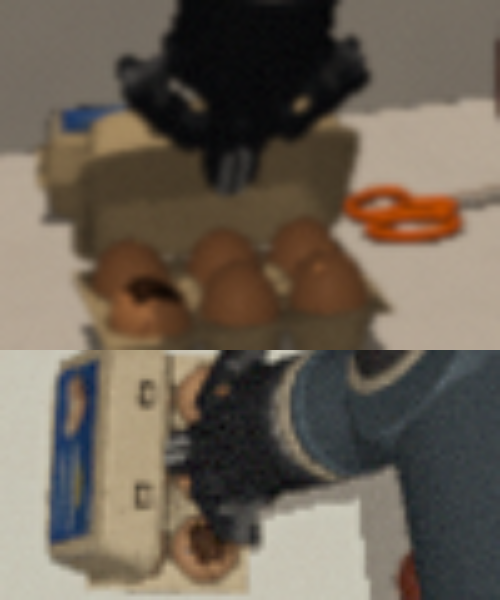

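The lid is following: its edge is now at about u=170 in the top crop, up from 205. The reading after the stop is only about 1 N, so I continue.

```bash
python3 - <<'E'
from h import *
from plant import robot
np.set_printoptions(precision=3,suppress=True)
for th in(1.05,1.18,1.31,1.44,1.57):
    p,o=push(th,0,s=.018,sg=-1)
    c=robot.move_straight(p,vel=.05,attitude=o,contact_N=9)
    s=robot.sense();print(th,s["t"],c,s["tcp_pos"]-p,s["wrist_force"])
    if c: break
d={}
for n in("side","top"):
    f=robot.grab_frame(n);d[n]=f
pickle.dump(d,open("f6.pkl","wb"))
a=np.vstack([cv2.resize(d["side"]["image"][140:210,240:340],(500,350),interpolation=2),cv2.resize(d["top"]["image"][185:235,260:360],(500,250))])
cv2.imwrite("pics/a6.png",a[...,::-1])
E
```

```text
1.05 11.7583 False [-0.    -0.001 -0.001] [-0.883  0.121 -0.605]
1.18 12.0917 False [-0. -0. -0.] [-0.903 -0.742 -0.558]
1.31 12.425 False [-0.    -0.001 -0.001] [ 0.607 -0.074 -0.652]
1.44 12.7583 False [-0.    -0.001 -0.001] [ 0.116 -0.961 -0.224]
1.57 13.0917 False [-0.    -0.001 -0.001] [-0.004 -0.859  0.827]
```

View pics/a6.png

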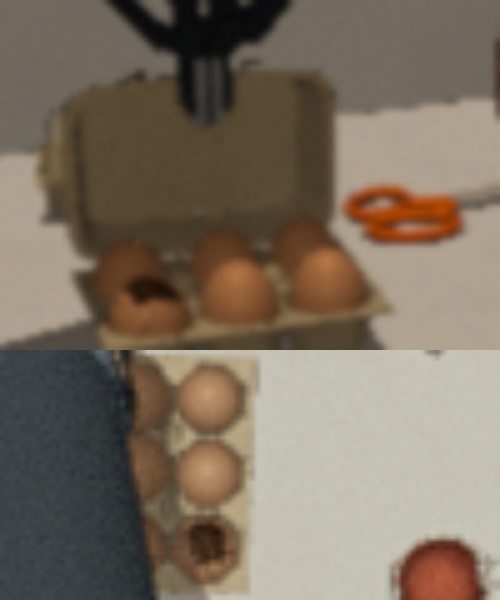

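The lid is about upright. All six eggs show, with the broken one at (207,543) in the top crop, nearest the robot in the right-hand row. Next I push past upright and withdraw.

```bash
python3 - <<'E'
from h import *
from plant import robot
np.set_printoptions(precision=3,suppress=True)
for th in(1.7,1.85,2.0,2.15,2.25):
    p,o=push(th,0,s=.018,sg=-1)
    c=robot.move_straight(p,vel=.05,attitude=o,contact_N=9)
    s=robot.sense();print(th,s["t"],c,s["tcp_pos"]-p,s["wrist_force"])
    if c: break
s=robot.sense()
robot.move_straight(s["tcp_pos"]-.03*bx+.035*bz,vel=.06)
e=B(-.023,.049,0)
robot.move_straight(np.r_[e[:2],.16],vel=.12,attitude=tool(0,-1)[1])
robot.sleep(.5)
s=robot.sense();print(s["t"],s["tcp_pos"],s["wrist_force"])
d={}
for n in("side","top"):
    f=robot.grab_frame(n);d[n]=f
pickle.dump(d,open("f7.pkl","wb"))
a=np.vstack([cv2.resize(d["side"]["image"][140:210,240:340],(500,350),interpolation=2),cv2.resize(d["top"]["image"][185:235,250:350],(500,250))])
cv2.imwrite("pics/a7.png",a[...,::-1])
E
```

```text
1.7 13.6167 False [0. 0. 0.] [-0.634  0.394 -1.486]
1.85 14.0833 False [-0.  0. -0.] [ 1.122 -0.183 -0.373]
2.0 14.55 False [-0.  0. -0.] [-0.463 -0.303 -1.167]
2.15 15.0167 False [-0.  0. -0.] [-0.428  0.246  0.586]
2.25 15.375 False [-0.  0. -0.] [-0.093  0.649 -0.275]
17.9333 [ 0.438 -0.044  0.16 ] [-0.273  0.523  0.203]
```

View pics/a7.png

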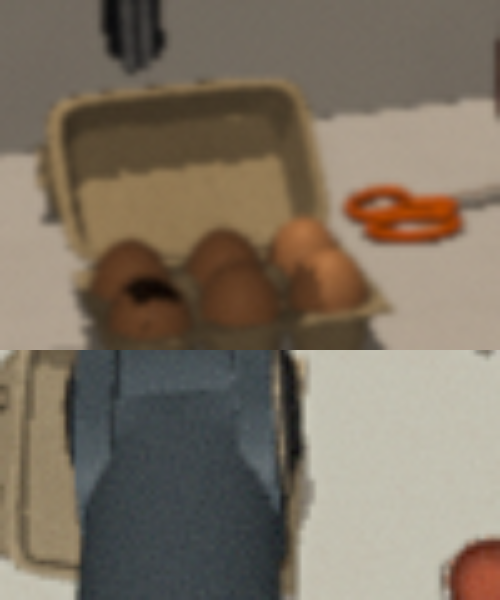

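```bash
python3 - <<'E'
from h import *
np.set_printoptions(precision=4,suppress=True)
f=pickle.load(open("f7.pkl","rb"));s=f["side"];t=pickle.load(open("f6.pkl","rb"))["top"]
for th in(1.7,1.9,2.1,2.2,2.3,2.4):
    E=[B(.053-.105*np.cos(th),y,.0365+.105*np.sin(th)) for y in(.078,-.078)]
    print(th,((proj(s,E)-[240,140]+.5)*5).round(0).tolist(),((proj(f["top"],E)-[250,185]+.5)*5+[0,350]).round(0).tolist())
im=t["image"][185:235,260:310];hsv=cv2.cvtColor(im,cv2.COLOR_RGB2HSV)
# egg circle near (41,38.6) : saturation mask
m=((hsv[...,1]>75)).astype(np.uint8);n,l,st,c=cv2.connectedComponentsWithStats(m)
for i in range(1,n):
    if st[i,4]>40:print(st[i],c[i],onz(t,c[i,0]+260,c[i,1]+185,.045))
print("hand",onz(t,301,223.2,.045),"model",B(-.023,.049,.045),"all",proj(t,[B(x,y,.045) for x in(-.023,) for y in(-.049,0,.049)])-[260,185])
print("tip proj",(proj(s,np.r_[B(-.023,.049,0)[:2],.177])-[240,140]+.5)*5)
E
```

```text
1.7 [[53.0, 82.0], [331.0, 56.0]] [[84.0, 568.0], [102.0, 310.0]]
1.9 [[48.0, 79.0], [321.0, 54.0]] [[51.0, 567.0], [69.0, 311.0]]
2.1 [[44.0, 84.0], [312.0, 59.0]] [[21.0, 568.0], [40.0, 313.0]]
2.2 [[42.0, 89.0], [308.0, 64.0]] [[8.0, 569.0], [27.0, 315.0]]
2.3 [[41.0, 96.0], [305.0, 71.0]] [[-3.0, 569.0], [16.0, 317.0]]
2.4 [[40.0, 104.0], [301.0, 79.0]] [[-13.0, 570.0], [6.0, 319.0]]
[ 25   1  25  47 879] [37.0102 23.2856] [ 0.4871 -0.0361  0.045 ]
hand [ 0.4391 -0.0491  0.045 ] model [ 0.4375 -0.0442  0.045 ] all [[41.0417  8.473 ]
 [40.2549 23.4849]
 [39.4568 38.7112]]
tip proj [[134.7675  59.8197]]
```

```bash
python3 - <<'E'
from h import *
from plant import robot
np.set_printoptions(precision=3,suppress=True)
e=B(-.023,.049,0)[:2]+[.0007,-.0025]
c=robot.move_straight(np.r_[e,.077],vel=.04,attitude=tool(0,-1)[1],contact_N=3)
robot.sleep(2.6)
s=robot.sense();print(c,s["t"],e,s["tcp_pos"],s["wrist_force"])
d={}
for n in("side","top"):
    f=robot.grab_frame(n);d[n]=f
pickle.dump(d,open("f8.pkl","wb"))
P=cloud(d["side"]);L=P-np.r_[e,0]
m=(np.hypot(L[...,0],L[...,1])<.02)&(P[...,2]>.07)&(P[...,2]<.2)&(d["side"]["image"].max(-1)<130)
print("lowest finger z",np.sort(P[m][:,2])[:8], P[m&(P[...,2]<.125)].mean(0))
a=np.vstack([cv2.resize(d["side"]["image"][140:210,240:340],(500,350),interpolation=2),cv2.resize(d["top"]["image"][150:250,200:400],(500,250))])
cv2.imwrite("pics/a8.png",a[...,::-1])
f0=pickle.load(open("f0.pkl","rb"))
cv2.imwrite("pics/a9.png",d["side"]["image"][...,::-1])
E
```

```text
False 22.8583 [ 0.438 -0.047] [ 0.438 -0.047  0.077] [0.104 0.177 0.236]
lowest finger z [0.093 0.093 0.093 0.094 0.094 0.094 0.095 0.096] [ 0.436 -0.056  0.11 ]
```

View pics/a8.png

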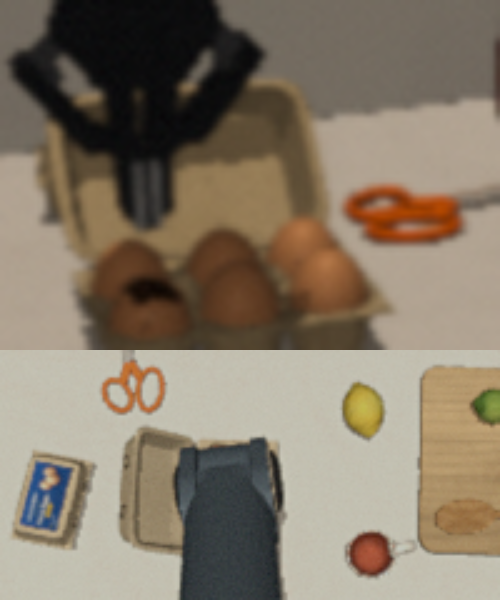

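View pics/a9.png

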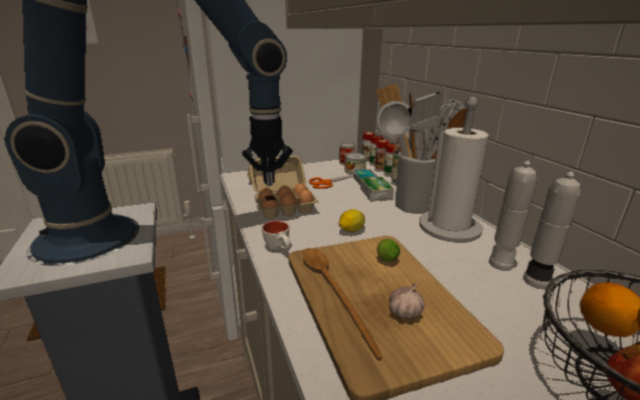

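The tips at (147,225) in the side crop stand about 30 mm above the hole at (152,290). The lid is folded well back, and the cup, lemon, lime, garlic and spoon look to be where they were. I'm handing in.

```bash
python3 - <<'E'
from plant import robot
robot.close_job();print(robot.sense()["t"],robot.sense()["tcp_pos"])
E
```

```text
the job is handed in; nothing more can be done
the job is handed in; nothing more can be done
```

I pushed the lid back to about 2.2 rad and it stayed there. I then held the shut fingertips over the broken egg, the one nearest the robot in the right-hand row, for over 2 s. I handed in still pointing at it, at about 23 s on the robot's clock.

**Last checks**
- **Position:** the fingertips were level with the egg's axis to within about 5 mm and about 31 mm above its top, measured from the side camera's depth image.
- **Contact:** the wrist force was only noise (about 0.3 N).
- **Lid:** it is well past the 1.7 rad needed, but the two cameras differ on the exact angle: about 2.1 rad from the top and 2.3 to 2.4 rad from the side.
- **Other things on the worktop:** the cup, lemon, lime, garlic and spoon look unmoved by eye. I did not measure their positions at the end.

**What disagreed**
- **Fingertip position:** both cameras show the real fingertips about 28 mm farther back than `robot.nose_length` says. My first attempt therefore passed in front of the lid without moving it. I worked with the measured tip from then on and chose the final height to be safe under either value.
- **One early stop:** a push paused at the 6 N force limit. The force was about 1 N right afterwards, so I took it as a passing spike and carried on.

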